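# Count shaft collars through the gate of a parts tray

### The job

Sweep the three loose steel ring collars across the tray's deck with your fingertips, one at a time, through the narrow gate between the funnel walls so that each drops into the slot behind it. Only push them: do not lift or carry them, and never have two collars inside the gate together. Leave the bolt, nut, spool, rubber foot and everything else where they stand.

Things in the scene. Friction and masses are not known exactly. Their poses are not given: they have to be found in the camera images.
- tray: Counting tray, fixed. Origin on the table top, z up; its x axis is the sweeping direction towards the gate. Flat dark wooden deck 75 mm above the table, x -185 to 130 mm, y -150 to 150 mm, within a rim 10 mm high. A straight line from a collar to the funnel's mouth is clear of bystanders, and of collars once the one near y = 0 is gone.
- gate (a point): Middle of the gate's entrance at deck height, tray (80, 0, 75) mm, axes as the tray's. The gate is a straight passage along x, 50 mm long, 52 mm wide between aluminium walls 6 mm thick and 14 mm high. Two funnel wings of the same section lead to it from tray (35, 83) and (35, -83) mm to (82, 29) and (82, -29) mm.
- slot (a point): Middle of the slot's floor, tray (170, 0, 4) mm, axes as the tray's. The slot is an open pocket past the deck's edge, tray x 130 to 210 mm, y -55 to 55 mm; floor 4 mm, outer walls 89 mm above the table. A collar tips in once its centre is pushed past the deck's edge at x = 130 mm.
- collar_a: The collar that starts near the tray's centre line: a plain steel ring (shaft collar), outside diameter 38 mm, bore 20 mm, 10 mm thick, about 65 g, lying flat on the tray's deck. Origin: centre of its underside, z along its axis. The three collars are alike and may go in any order.
- collar_b: The collar that starts on the tray's +y side: a plain steel ring (shaft collar), outside diameter 38 mm, bore 20 mm, 10 mm thick, about 65 g, lying flat on the tray's deck. Origin: centre of its underside, z along its axis. The three collars are alike and may go in any order.
- collar_c: The collar that starts on the tray's -y side: a plain steel ring (shaft collar), outside diameter 38 mm, bore 20 mm, 10 mm thick, about 65 g, lying flat on the tray's deck. Origin: centre of its underside, z along its axis. The three collars are alike and may go in any order.
- bolt: Bystander, leave alone: steel bolt standing on its hexagon head (24 mm across flats), 50 mm tall, near the rear rim of the deck on its +y side. Origin: centre of its underside.
- nut: Bystander, leave alone: large hexagon nut, 30 mm across flats, 18 mm high, near the rear rim of the deck on its -y side. Origin: centre of its underside.
- spool: Bystander, leave alone: small wooden spool, 30 mm diameter, 32 mm tall, on the deck beside the funnel on the +y side. Origin: centre of its underside.
- foot: Bystander, leave alone: black rubber machine foot, 30 mm diameter, 20 mm tall, on the deck beside the funnel on the -y side. Origin: centre of its underside.
- meter: Bystander on the table: handheld test meter lying flat, 85 x 160 x 36 mm (with knob about 47 mm high). Origin: centre of its underside.
- flask: Bystander on the table: steel drinking bottle, 72 mm diameter, 200 mm tall. Origin: centre of its underside.
- driver: Bystander on the table: screwdriver lying to the left of the tray. Origin on its underside.
Not all that is in view belongs to the job. What is shaped like the collar_c but pink is not meant.

How it is judged:
By the outcome, as a careful person would: the job done as asked, in the order asked, and still so for the second after the job is handed in, with the robot touching nothing.
It also fails if it takes over 70 s, if anything falls off the work surface, if the arm or the gripper's body presses on something with over 40 N, if the wrist force passes 120 N, or if a joint passes its speed limit or range.

### The arm

A 6-joint arm with a two-finger parallel gripper is mounted at the origin on the work surface. World frame = base frame: x ahead of the robot, y to its left, z up, the work surface at z = 0. Lengths are in m, angles in rad, forces in N, time in s.
With the tool pointing down it reaches from about 0.35 to 0.85 m from the base axis. Payload 8.1 kg.
Tool frame: the origin (TCP) lies between the finger pads; the fingertips stand 8 mm ahead of it and the grasp point (between the pads) lies 11 mm behind it (robot.tip_reach is the y of the fingertips in the tool frame, in m); y points along the fingers, z is the direction in which the jaws open and shut, and the axes are right-handed (so a half turn about y gives the same grasp; the last joint's range is limited). The gripper opens to 93 mm and grips with 3 to 60 N. Pads are 15 mm wide; open, the fingers measure 128 mm over their backs; the gripper's body (75 mm by 188 mm) begins 65 mm behind the grasp point.
Start: joints at [-1.383, 0.13, 1.488, -0, 1.523, -0.085], TCP at [0.162, -0.578, 0.227] pointing down, gripper open.
Joint ranges: [-2.96, 2.96], [-0.89, 2.26], [0.02, 2.5], [-1.34, 4.48], [0, 2.73], [-2.66, 2.66]. Speed limits (rad/s): [2.39, 2.39, 2.79, 3.14, 3.14, 3.14].

### API

Orientations are given as a rotation vector (axis times angle).
In Python, from plant import robot gives the robot as it stands.
- The arm moves only by the tool carry_out, never from a script. Its argument "increments" is a list of rows, each an object with "linear": the shift along the tool's x, y, z in m, a list of three; "yaw": the turn about the tool's y in rad. A call has 1 to 5 rows; each row is the pose to reach, as a shift and turn from the pose measured when the call began, along the tool's axes at that moment; what a row does not reach only later rows make up. A row lasts 1/8 s, in which the tool goes at most 62.5 mm and 10.7 degrees, less where a joint would pass 70% of its speed; a pose out of reach is approached as far as the arm can. A call with a gripper value outside its range is refused whole. "gripper" is the opening, from 0 (shut) to 1 (fully open), set as the call begins (left out, the last holds). The fingers move at their own pace and stop on an object; "newtons" is the grip in N (left out, the last holds). Time passes only in rows, so rows that repeat a pose let the fingers close. It gives the time, the measured TCP pose, the force and the opening at its end, in the units of the state.
- robot.read_state(): the state, without advancing time (a new reading comes with each control period).
- robot.read_camera(name): name is "scene" or "top" or "wrist"; returns the picture (420x560x3 uint8, blue, green, red); there is no depth.
- robot.camera_params(name): a dict with "fov_y" (degrees; the focal length in pixels is half the picture's height over the tangent of half this angle, whatever the lens; pixels are square), "cx", "cy" (the principal point, pixels), "R" (3x3) and "t" (3): a world point X has camera coordinates R X + t. Camera axes: x right, y down, z forward; pixel columns grow to the right and rows downward; lengths in m; the calibration is good to about 2 mm. The wrist camera is an equidistant fisheye: a pixel r from the principal point sees the ray r / f radians off the axis. A picture is of the moment at which its call begins: read the wrist's pose just before it. camera_params takes no time and is no camera call; for the wrist camera it gives the pose at the moment of the call.
- robot.close_job(): hands the job in, once; it reports no verdict.
The state is a dict: "t": time; "q": joint angles; "dq": joint speeds; "joint_torque": joint torques, N m; "tool_pos": TCP position; "orientation": TCP orientation; "force": force on the tool from outside, world axes, zero at the start; "wrist_torque": the same for the moment, N m; "opening": finger opening in m.
Only numpy, scipy, OpenCV 4.12 (cv2) and the standard library are available. Lean on these libraries where they do the work, as an engineer would, in place of code of your own. Each camera call takes 0.05 s, during which the arm holds its last target.

## Working session

There is one attempt and no reset: what is moved stays moved. The work goes in short steps, Python scripts to look and compute and a tool call to move; the robot and the scene stay as the last step left them, time stands still between calls to the robot, and variables do not carry over. Pictures are saved under pics/ and viewed, and the job is handed in when it is done.

Besides the shell and the picture viewer there is one more tool, called after "Emit:" in YAML: its name, and indented under it one key for each argument. carry_out: Moves the arm, as the interface text tells. Its arguments: {"type":"object","properties":{"increments":{"type":"array","items":{"type":"object","properties":{"linear":{"type":"array","items":{"type":"number"}},"yaw":{"type":"number"}}}},"gripper":{"type":"number"},"newtons":{"type":"number"}},"required":["increments"]}

```bash
ls; mkdir -p pics
python3 - <<'E'
from plant import robot
import cv2
s=robot.read_state();print(s)
for n in("scene","top","wrist"):
    p=robot.camera_params(n);print(n,p)
    cv2.imwrite(f"pics/{n}0.png",robot.read_camera(n))
print(robot.tip_reach)
E
```

```text
pics
{'t': 0.0, 'q': array([-1.38337052e+00,  1.31144460e-01,  1.48924839e+00, -3.90478183e-05,
        1.52298728e+00, -8.53770631e-02]), 'dq': array([-4.09386829e-05,  8.99337298e-05, -8.29379913e-04,  9.34412026e-06,
       -6.84054058e-04,  3.68076307e-04]), 'joint_torque': array([ 4.06057501e-03, -5.59843004e+01, -4.91754520e+01,  7.71259842e-02,
        3.55444173e-02, -1.35664827e-04]), 'tool_pos': array([ 0.16157912, -0.57727463,  0.22561437]), 'orientation': array([-0.28501582,  2.07742206, -2.07368629]), 'force': array([-0.39330454,  0.77517646,  0.31580996]), 'wrist_torque': array([-0.00403475,  0.05078887,  0.01014074]), 'opening': 0.09311438477441375}
scene {'fov_y': 57.43144100397563, 'cx': 280.97931275293143, 'cy': 210.9219734225438, 'R': array([[ 0.4615989 ,  0.88693051, -0.01675492],
       [ 0.5428305 , -0.29735132, -0.7854408 ],
       [-0.7016135 ,  0.35346352, -0.61870997]]), 't': array([-0.27183916, -0.25101273,  1.49065363])}
top {'fov_y': 51.229706255119716, 'cx': 281.3418513405019, 'cy': 206.42468961655075, 'R': array([[-0.00585445, -0.99976861,  0.02069885],
       [-0.98748549,  0.00251777, -0.15768976],
       [ 0.15760116, -0.021363  , -0.98727174]]), 't': array([-0.03181114,  0.59252727,  1.39186471])}
wrist {'fov_y': 65.70646984690485, 'cx': 271.9945513863905, 'cy': 215.296710153252, 'R': array([[ 0.26909437, -0.96311283, -0.00137946],
       [-0.93166848, -0.26067127,  0.25306984],
       [-0.24409439, -0.06681447, -0.96744703]]), 't': array([-0.60032377, -0.02991171,  0.39045183])}
0.008
```

View pics/top0.png

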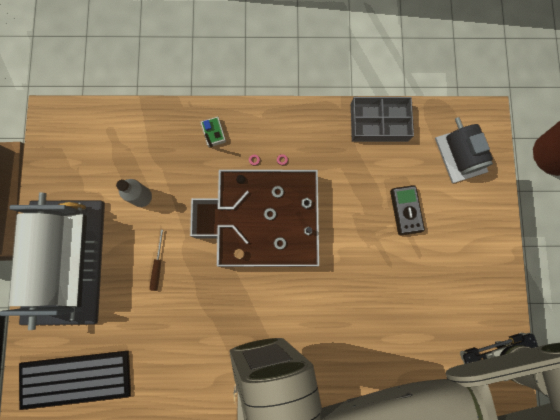

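View pics/scene0.png

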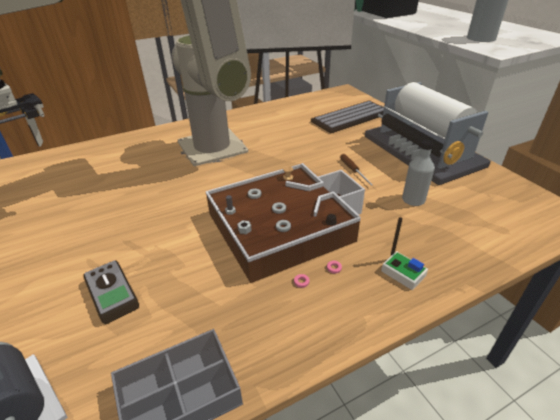

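View pics/wrist0.png

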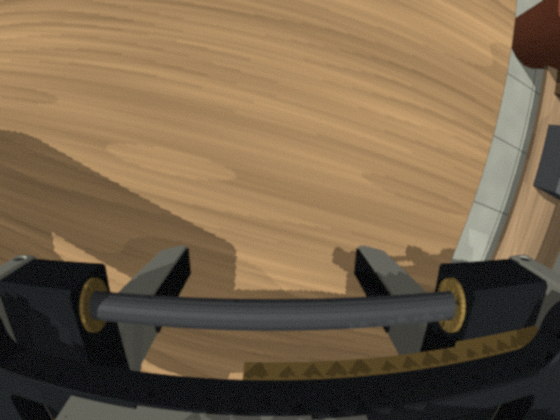

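The top view shows the tray with its gate towards world +y: collars near (270,214), (280,243) and (278,191), nut (306,203), bolt (308,231), spool (239,254), foot (241,179). The pink rings lie off the tray. Next I'll measure.

```bash
cat > h.py <<'E'
import numpy as np, cv2
from plant import robot
def ray(n,u,v,z):
    p=robot.camera_params(n);f=210/np.tan(np.radians(p['fov_y']/2))
    if n=='wrist':
        d=np.array([u-p['cx'],v-p['cy']]);r=np.hypot(*d);th=r/f
        c=np.array([*(d/r*np.sin(th)),np.cos(th)])
    else: c=np.array([(u-p['cx'])/f,(v-p['cy'])/f,1])
    R,t=p['R'],p['t'];o=-R.T@t;d=R.T@c
    return o+d*(z-o[2])/d[2]
def proj(n,X):
    p=robot.camera_params(n);f=210/np.tan(np.radians(p['fov_y']/2))
    c=p['R']@np.asarray(X)+p['t']
    if n=='wrist':
        r=np.hypot(c[0],c[1]);th=np.arctan2(r,c[2]);return f*th*c[:2]/r+[p['cx'],p['cy']]
    return f*c[:2]/c[2]+[p['cx'],p['cy']]
E
python3 - <<'E'
import cv2
a=cv2.imread('pics/top0.png')[160:275,180:330]
cv2.imwrite('pics/topc.png',cv2.resize(a,None,fx=5,fy=5,interpolation=cv2.INTER_CUBIC))
a=cv2.imread('pics/scene0.png')[155:275,200:370]
cv2.imwrite('pics/scc.png',cv2.resize(a,None,fx=4.5,fy=4.5,interpolation=cv2.INTER_CUBIC))
E
```

```text
(no output)
```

View pics/topc.png

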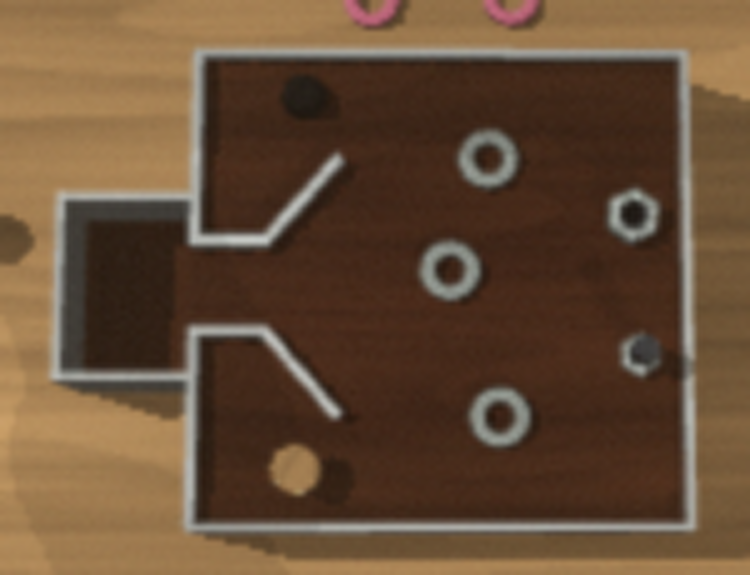

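View pics/scc.png

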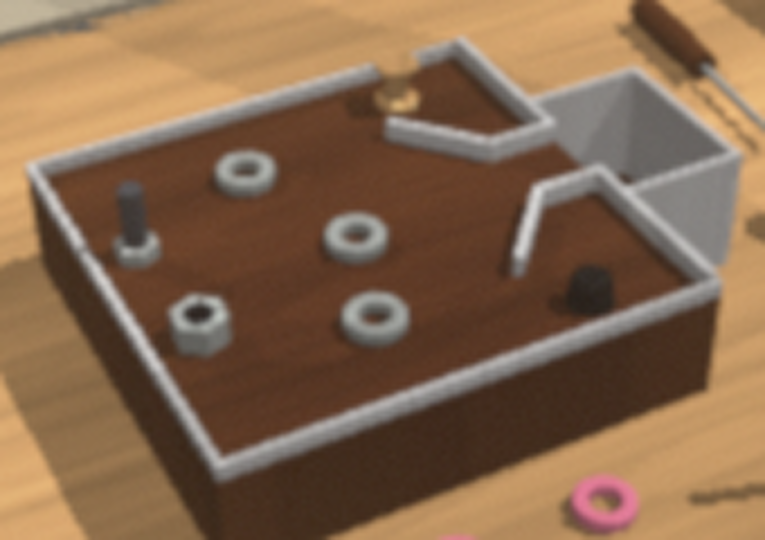

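The enlarged views show the three grey collars at (450,270), (488,158) and (500,417) in the top crop, plus funnel walls and rim corners that I can use to fit the tray pose.

Run:
```python
from h import *
im=cv2.imread('pics/top0.png')
def cr(c): return (180+(c[0]+.5)/5-.5,160+(c[1]+.5)/5-.5)
# collars via mask
hsv=cv2.cvtColor(im,cv2.COLOR_BGR2HSV)
m=((hsv[...,2]>95)&(hsv[...,1]<70)).astype(np.uint8)
n,l,st,ce=cv2.connectedComponentsWithStats(m)
for i in range(1,n):
    x,y=ce[i]
    if 220<x<317 and 170<y<264 and 10<st[i][4]<300:
        print('blob',ce[i].round(2),st[i][4],ray('top',x,y,.085)[:2].round(4))
pts={'rim_fl':(199,54),'rim_fr':(686,54),'rim_bl':(190,527),'rim_br':(692,526),
'wt-':(341,157),'wc-':(268,240),'wt+':(338,415),'wc+':(266,330),'ge-':(192,240),'ge+':(192,330)}
for k,c in pts.items():
    z=.085 if 'rim' in k else .089
    print(k,ray('top',*cr(c),z)[:2].round(4))
# fit with walls
src={'wt-':(35,-83),'wc-':(82,-29),'wt+':(35,83),'wc+':(82,29)}
A=np.array([src[k] for k in src])/1e3;B=np.array([ray('top',*cr(pts[k]),.089)[:2] for k in src])
am,bm=A.mean(0),B.mean(0);H=(A-am).T@(B-bm);U,S,V=np.linalg.svd(H);R=(U@V).T
if np.linalg.det(R)<0: V[1]*=-1;R=(U@V).T
print('R',R,'yaw',np.arctan2(R[1,0],R[0,0]),'o',bm-R@am);o=bm-R@am
print((A@R.T+o-B).round(4))
for k in pts:
    if 'rim' in k: print(k,(R.T@(ray('top',*cr(pts[k]),.085)[:2]-o)).round(4))
```

```text
blob [276.99 191.23] 74 [ 0.6359 -0.0198]
blob [306.28 202.49] 57 [ 0.5989 -0.1136]
blob [269.41 213.69] 78 [0.563  0.0047]
blob [305.75 231.3 ] 20 [ 0.5062 -0.1105]
blob [279.55 242.95] 77 [ 0.4697 -0.0271]
rim_fl [0.7048 0.166 ]
rim_fr [ 0.7045 -0.1493]
rim_bl [0.4017 0.1667]
rim_br [ 0.4006 -0.1474]
wt- [0.636  0.0737]
wc- [0.5823 0.1198]
wt+ [0.4709 0.0746]
wc+ [0.5248 0.1204]
ge- [0.5825 0.168 ]
ge+ [0.5249 0.167 ]
R [[ 0.00532661 -0.99998581]
 [ 0.99998581  0.00532661]] yaw 1.5654696873878875 o [0.55319464 0.03862317]
[[ 0.0003 -0.0006]
 [ 0.0003  0.0007]
 [-0.0005 -0.0005]
 [-0.0001  0.0004]]
rim_fl [ 0.1282 -0.1509]
rim_fr [-0.1872 -0.1523]
rim_bl [0.1272 0.1522]
rim_br [-0.1869  0.1516]
```

```bash
cat >> h.py <<'E'
from scipy.spatial.transform import Rotation as Ro
TY=1.5655;TO=np.array([.5532,.0384])
TR=np.array([[np.cos(TY),-np.sin(TY)],[np.sin(TY),np.cos(TY)]])
def tow(p): return TR@np.asarray(p)+TO
def tot(w): return TR.T@(np.asarray(w)[:2]-TO)
def rows(wps):
    """wps: (tray x,y [m] of TCP, world z, heading rad in tray frame of +-tool x)"""
    s=robot.read_state();R=Ro.from_rotvec(s['orientation']).as_matrix();P=s['tool_pos']
    print('t',round(s['t'],2),'tcp tray',(tot(P)*1e3).round(1),'z',(P[2]*1e3).round(1),'F',s['force'].round(1),'open',round(s['opening']*1e3,1))
    hx=np.arctan2(R[1,0],R[0,0])-TY  # heading of +tool x, tray
    hx=(hx+np.pi)%(2*np.pi)-np.pi
    print('heading +x deg',np.degrees(hx).round(1),'q6',s['q'][5].round(2),'tilt',np.degrees(np.arccos(-R[2,1])).round(2))
    flip=abs(hx)>np.pi/2; 
    if flip: hx=(hx+np.pi+np.pi)%(2*np.pi)-np.pi
    for x,y,z,h in wps:
        d=np.array([*tow((x,y)),z])-P
        print((R.T@d).round(4), 'yaw',round(-(h-hx),3))
E
python3 - <<'E'
from h import *
for n,w in dict(a=(.563,.0047),b=(.4697,-.0271),c=(.6359,-.0198)).items(): print(n,(tot(w)*1e3).round(1))
R=Ro.from_rotvec(robot.read_state()['orientation']).as_matrix();print(R.round(3))
rows([(-.10,-.02,.20,0),(-.10,-.02,.12,0)])
E
```

```text
a [-33.6 -10. ]
b [-65.9  83.2]
c [-57.8 -83. ]
[[-0.963 -0.     0.269]
 [-0.269  0.001 -0.963]
 [-0.    -1.    -0.001]]
t 0.15 tcp tray [-617.9  388.3] z 225.8 F [0.1 0.1 0.2] open 93.3
heading +x deg 105.9 q6 -0.09 tilt 0.08
[-0.5348  0.0264 -0.3858] yaw -1.293
[-0.5348  0.1064 -0.3857] yaw -1.293
```

Emit:
carry_out:
  increments:
    - {"linear":[-0.05,0,-0.036],"yaw":-0.12}
    - {"linear":[-0.1,0,-0.072],"yaw":-0.24}
    - {"linear":[-0.15,0,-0.108],"yaw":-0.36}
    - {"linear":[-0.2,0,-0.144],"yaw":-0.48}
    - {"linear":[-0.25,0,-0.18],"yaw":-0.6}
  gripper: 0.09

```text
t: 0.78
tool_pos: [0.3547, -0.3349, 0.226]
orientation: [-0.796, 1.701, -1.698]
force: [0.9, -0.9, 0.2]
opening: 0.0474
```

Run:
```python
from h import *
rows([(-.10,-.02,.20,0),(-.10,-.02,.12,0)])
```

```text
t 0.78 tcp tray [-374.4  196.5] z 226.0 F [ 0.9 -0.9  0.2] open 47.4
heading +x deg 140.5 q6 -0.17 tilt 0.08
[-0.3494  0.0263 -0.0073] yaw -0.689
[-0.3493  0.1063 -0.0072] yaw -0.689
```

Emit:
carry_out:
  increments:
    - {"linear":[-0.06,0.0,-0.001],"yaw":-0.14}
    - {"linear":[-0.12,0,-0.003],"yaw":-0.28}
    - {"linear":[-0.18,0,-0.004],"yaw":-0.42}
    - {"linear":[-0.24,0,-0.005],"yaw":-0.56}
    - {"linear":[-0.29,0.01,-0.006],"yaw":-0.69}

```text
t: 1.4
tool_pos: [0.5372, -0.1063, 0.2169]
orientation: [-1.208, 1.208, -1.208]
force: [0.2, -0.6, -0.4]
opening: 0.0087
```

Run:
```python
from h import *
rows([(-.10,-.02,.20,0),(-.10,-.02,.12,0)])
for n in ('wrist','top'):cv2.imwrite(f'pics/{n}1.png',robot.read_camera(n))
```

```text
t 1.4 tcp tray [-144.7   15.2] z 216.9 F [ 0.2 -0.6 -0.4] open 8.7
heading +x deg -179.6 q6 -0.29 tilt 0.1
[-0.0445  0.017   0.0355] yaw 0.006
[-0.0444  0.097   0.0354] yaw 0.006
```

View pics/wrist1.png

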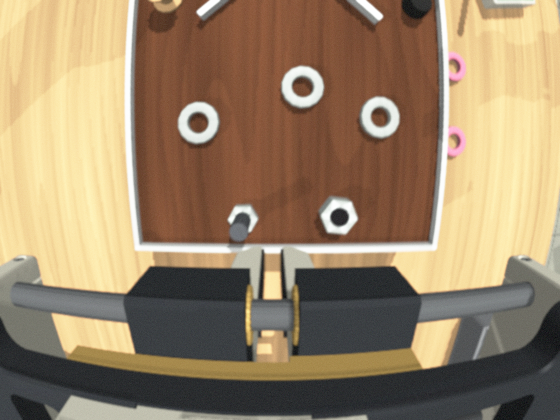

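View pics/top1.png

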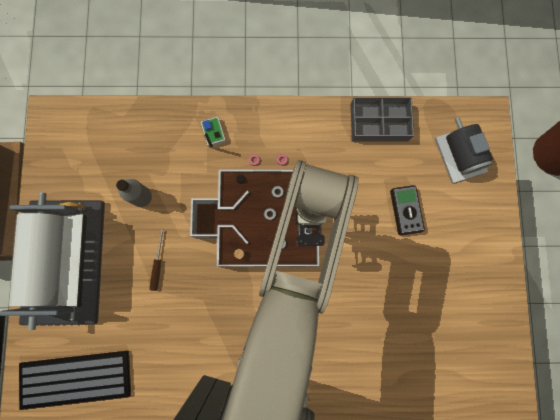

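The wrist view shows all three collars at (302,88), (199,123) and (379,117), with the bolt, nut and wing tips (198,17) and (380,20) ahead of the nearly closed fingers. I'll cross-check the collar positions in this view.

```bash
cat >> h.py <<'E'
def collars(n,im):
    hsv=cv2.cvtColor(im,cv2.COLOR_BGR2HSV)
    m=((hsv[...,2]>95)&(hsv[...,1]<60)).astype(np.uint8)
    nn,l,st,ce=cv2.connectedComponentsWithStats(m)
    for i in range(1,nn):
        w=tot(ray(n,*ce[i],.084))*1e3
        if -190<w[0]<135 and abs(w[1])<150 and st[i][4]>40: print(ce[i].round(1),st[i][2:5],w.round(1))
E
python3 - <<'E'
from h import *
im=cv2.imread('pics/wrist1.png')
collars('wrist',im)
for p in((198,17),(380,20),(138,246),(436,246)): print(p,(tot(ray('wrist',*p,.087))*1e3).round(1))
E
```

```text
[285.4 182.9] [ 327  300 9213] [-118.8    3.9]
[209.4   7.9] [ 32  20 329] [45.2 74.4]
[366.9   9.9] [ 36  25 422] [ 47.5 -70.2]
[302.2  86.7] [  43   44 1184] [-32.   -9.8]
[379.4 116.9] [  41   43 1114] [-55.7 -81.2]
[198.3 122.4] [  42   44 1137] [-63.8  82.4]
[337.4 214.7] [ 39  39 936] [-147.9  -45.1]
[241.6 221.6] [ 32  38 705] [-155.2   43.8]
(198, 17) [35.5 83.9]
(380, 20) [ 37.4 -81.6]
(138, 246) [-181.   148.8]
(436, 246) [-179.1 -152.7]
```

Run:
```python
from h import *
rows([(-.073,-.014,.17,.107),(-.073,-.014,.12,.107),(-.073,-.014,.095,.107),(-.073,-.014,.088,.107)])
```

```text
t 1.5 tcp tray [-142.4   15.5] z 214.6 F [-0.5  0.2 -1.5] open 8.6
heading +x deg -179.5 q6 -0.29 tilt 0.22
[-0.069   0.0448  0.0302] yaw -0.098
[-0.0688  0.0948  0.0303] yaw -0.098
[-0.0688  0.1198  0.0304] yaw -0.098
[-0.0687  0.1268  0.0304] yaw -0.098
```

Emit:
carry_out:
  increments:
    - {"linear":[-0.04,0.02,0.018],"yaw":-0.05}
    - {"linear":[-0.069,0.05,0.03],"yaw":-0.098}
    - {"linear":[-0.069,0.09,0.03],"yaw":-0.098}
    - {"linear":[-0.069,0.11,0.03],"yaw":-0.098}
    - {"linear":[-0.069,0.122,0.03],"yaw":-0.098}

```text
t: 2.12
tool_pos: [0.5658, -0.0351, 0.0918]
orientation: [-1.254, 1.139, -1.131]
force: [0.3, -0.9, -0.6]
opening: 0.0084
```

Run:
```python
from h import *
rows([(-.073,-.014,.087,.107)])
im=robot.read_camera('wrist');cv2.imwrite('pics/w2.png',im);collars('wrist',im)
```

```text
t 2.12 tcp tray [-73.4 -13. ] z 91.8 F [ 0.3 -0.9 -0.6] open 8.4
heading +x deg -173.9 q6 -0.26 tilt 0.26
[-0.0003  0.0048  0.0011] yaw -0.001
[ 39.6 241.2] [  127   358 10122] [-82.  140.8]
[152.   24.9] [  90   57 1798] [49.7 65.1]
[387.6  39.1] [  94   85 2363] [ 53.9 -60.6]
[503.3 146.1] [  55  290 4693] [   9.9 -145.1]
[276.  189.5] [  73   73 3228] [-34.3 -10.5]
[113.7 226.9] [  60   65 2540] [-64.9  80.7]
[396.1 242. ] [  63   64 2414] [-56.3 -81.5]
[250.3 265.3] [ 32  55 808] [-77.9  -0.9]
[294.  264.5] [ 32  53 803] [-74.9 -25. ]
[270.1 322.2] [  42   60 1258] [-114.1  -15.7]
```

View pics/w2.png

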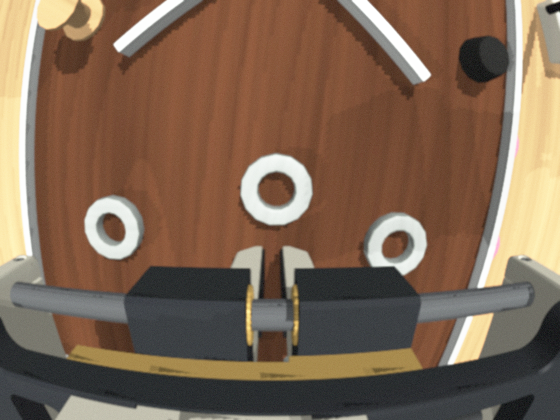

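The wrist view shows collar a straight ahead of the two fingertips, at (276,190), with the way to the funnel clear. I'll plan the push.

```bash
cat >> h.py <<'E'
def push(rs,z=.087,d=.026):
    rows([(x-d*np.cos(h),y-d*np.sin(h),z,h) for x,y,h in rs])
E
python3 - <<'E'
from h import *
push([(-.042,-.011,.107),(-.030,-.0097,.107),(-.015,-.008,.107),(.0,-.0064,.107),(.015,-.0048,.107)])
E
```

```text
t 2.17 tcp tray [-73.4 -12.6] z 90.9 F [-0.5 -0.3 -1.9] open 8.3
heading +x deg -173.9 q6 -0.26 tilt 0.3
[-0.0054  0.0039  0.0017] yaw -0.001
[-0.0174  0.004   0.0017] yaw -0.001
[-0.0325  0.004   0.0016] yaw -0.001
[-0.0476  0.0041  0.0016] yaw -0.001
[-0.0627  0.0042  0.0016] yaw -0.001
```

Emit:
carry_out:
  increments:
    - {"linear":[-0.005,0.004,0.001],"yaw":0}
    - {"linear":[-0.017,0.004,0.001],"yaw":0}
    - {"linear":[-0.032,0.004,0.001],"yaw":0}
    - {"linear":[-0.047,0.004,0.001],"yaw":0}
    - {"linear":[-0.062,0.004,0.001],"yaw":0}

```text
t: 2.8
tool_pos: [0.5603, 0.0281, 0.0876]
orientation: [-1.255, 1.138, -1.13]
force: [0.7, -0.1, 0.6]
opening: 0.0084
```

Run:
```python
from h import *
push([(.03,-.003,.09),(.045,-.0015,.06),(.06,-.0005,.03),(.07,0.0003,.0),(.08,.0005,0)])
im=robot.read_camera('wrist');cv2.imwrite('pics/w3.png',im);collars('wrist',im)
```

```text
t 2.8 tcp tray [-10.3  -7.2] z 87.6 F [ 0.7 -0.1  0.6] open 8.4
heading +x deg -173.9 q6 -0.15 tilt 0.27
[-0.0145  0.0007 -0.0003] yaw 0.016
[-0.0296  0.0007 -0.001 ] yaw 0.046
[-0.0446  0.0008 -0.0012] yaw 0.076
[-0.0547  0.0008 -0.0017] yaw 0.106
[-0.0647  0.0009 -0.0008] yaw 0.106
[ 87.5 180.4] [  239   358 15922] [ 26.4 102. ]
[432.3 100.9] [  206   288 11382] [ 89.3 -82.4]
[271.2 231.4] [  84  121 4816] [ 8.8 -4.6]
[267.8 318.7] [  38   59 1071] [-44.8  -8.2]
[288.9 342.9] [ 5 25 86] [-61.2 -22.8]
[153.8 412.8] [ 322   25 2888] [-148.4   69.7]
```

View pics/w3.png

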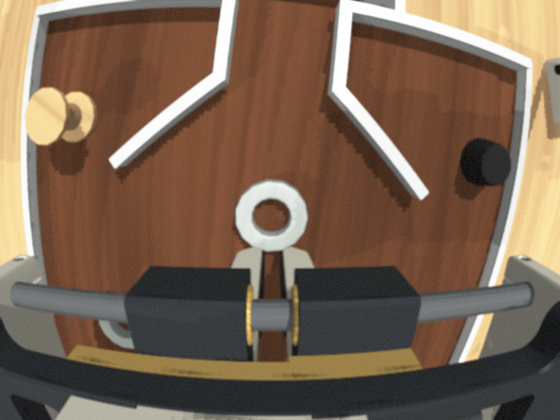

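The collar sits in the fingertip cradle at (271,215). The gate's corners are at (228,80) and (331,92). I'll check the alignment.

Run:
```python
from h import *
print((tot(ray('wrist',271,215,.084))*1e3).round(1))
for p in((228,80),(331,93),(237,5),(341,5),(112,162),(425,195)): print(p,(tot(ray('wrist',*p,.089))*1e3).round(1))
```

```text
[17.5 -3.5]
(228, 80) [83.1 24.2]
(331, 93) [ 82.2 -25.7]
(237, 5) [122.9  24.5]
(341, 5) [129.6 -26.5]
(112, 162) [38.5 83. ]
(425, 195) [ 38.5 -83.5]
```

Emit:
carry_out:
  increments:
    - {"linear":[-0.014,0.0005,0],"yaw":0.02}
    - {"linear":[-0.029,0.0005,-0.001],"yaw":0.046}
    - {"linear":[-0.044,0.0005,-0.001],"yaw":0.076}
    - {"linear":[-0.055,0.0005,-0.001],"yaw":0.106}
    - {"linear":[-0.065,0.0005,-0.0005],"yaw":0.106}

```text
t: 3.48
tool_pos: [0.5527, 0.0951, 0.0872]
orientation: [-1.207, 1.217, -1.207]
force: [-0.7, -1.5, 0.6]
opening: 0.0084
```

Run:
```python
from h import *
push([(.095,-.0,.0),(.108,-.000,.0),(.121,-.0000,.0),(.132,0.0,.0),(.138,.000,0)])
im=robot.read_camera('wrist');cv2.imwrite('pics/w4.png',im)
```

```text
t 3.48 tcp tray [56.7  0.8] z 87.2 F [-0.7 -1.5  0.6] open 8.4
heading +x deg -179.9 q6 0.08 tilt 0.33
[-0.0123  0.0003  0.0008] yaw 0.002
[-0.0253  0.0003  0.0008] yaw 0.002
[-0.0383  0.0004  0.0008] yaw 0.002
[-0.0493  0.0004  0.0009] yaw 0.002
[-0.0553  0.0005  0.0009] yaw 0.002
```

View pics/w4.png

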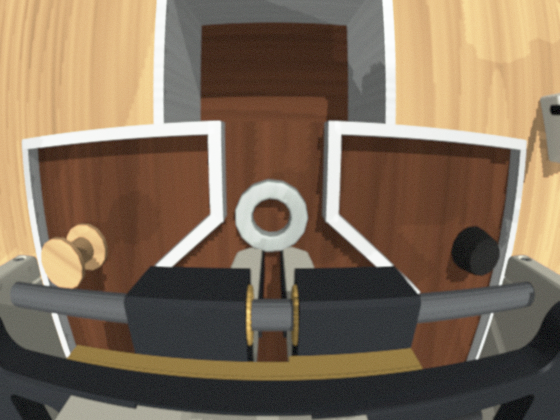

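Collar a is centred in the gate's entrance, at (272,216) with the walls at columns 224 and 326. I'll push straight on.

Emit:
carry_out:
  increments:
    - {"linear":[-0.012,0.0003,0.001],"yaw":0}
    - {"linear":[-0.024,0.0003,0.001],"yaw":0}
    - {"linear":[-0.036,0.0003,0.001],"yaw":0}
    - {"linear":[-0.046,0.0003,0.001],"yaw":0}
    - {"linear":[-0.054,0.0003,0.001],"yaw":0}

```text
t: 4.15
tool_pos: [0.5538, 0.1508, 0.0872]
orientation: [-1.207, 1.216, -1.206]
force: [-0.2, -0.5, 0.2]
opening: 0.0084
```

Run:
```python
from h import *
rows([(.105,0,.087,0),(.105,0,.13,0)])
im=robot.read_camera('wrist');cv2.imwrite('pics/w5.png',im)
```

```text
t 4.15 tcp tray [112.4  -0. ] z 87.2 F [-0.2 -0.5  0.2] open 8.4
heading +x deg -179.8 q6 0.17 tilt 0.36
[ 0.0074  0.0002 -0.    ] yaw 0.003
[ 0.0072 -0.0428 -0.0002] yaw 0.003
```

View pics/w5.png

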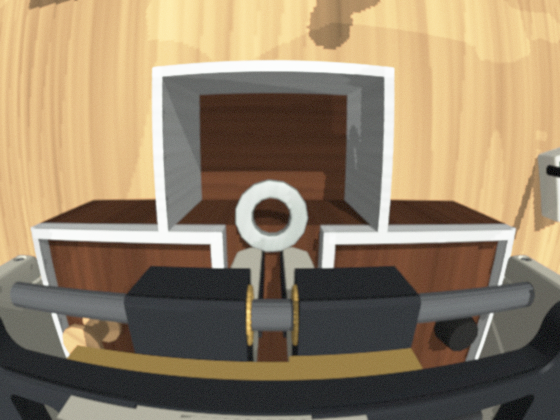

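Emit:
carry_out:
  increments:
    - {"linear":[-0.002,0,0],"yaw":0}
    - {"linear":[-0.004,0,0],"yaw":0}

```text
t: 4.45
tool_pos: [0.5538, 0.1557, 0.0873]
orientation: [-1.206, 1.216, -1.205]
force: [-0.3, 0.2, -0.6]
opening: 0.0088
```

Run:
```python
from h import *
rows([(.105,0,.087,0),(.105,0,.13,0)])
im=robot.read_camera('wrist');cv2.imwrite('pics/w6.png',im)
```

```text
t 4.45 tcp tray [117.3   0. ] z 87.3 F [-0.3  0.2 -0.6] open 8.8
heading +x deg -179.8 q6 0.18 tilt 0.39
[0.0123 0.0002 0.    ] yaw 0.003
[ 0.012  -0.0428 -0.0002] yaw 0.003
```

View pics/w6.png

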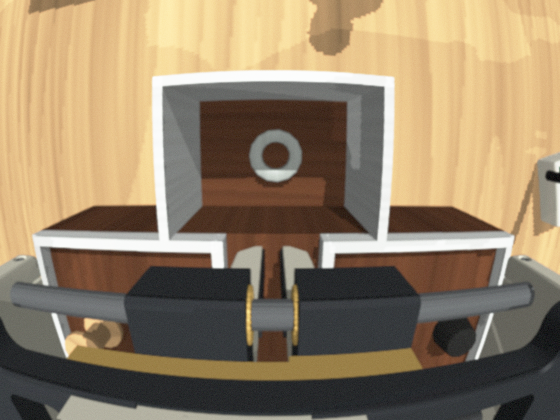

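Collar a has dropped and lies flat in the slot, at (275,156). Next is collar b.

Run:
```python
from h import *
h=-.663
rows([(.110,0,.15,0),(-.0965,.1066,.15,h),(-.0965,.1066,.09,h)])
```

```text
t 4.5 tcp tray [117.4   0. ] z 87.3 F [ 0.2  0.9 -0.7] open 8.5
heading +x deg -179.8 q6 0.18 tilt 0.39
[ 0.007  -0.0627 -0.0002] yaw 0.003
[ 0.2132 -0.0636 -0.1074] yaw 0.666
[ 0.2136 -0.0036 -0.1072] yaw 0.666
```

Emit:
carry_out:
  increments:
    - {"linear":[0.002,-0.03,0],"yaw":0}
    - {"linear":[0.01,-0.065,-0.003],"yaw":0.05}
    - {"linear":[0.06,-0.07,-0.03],"yaw":0.2}
    - {"linear":[0.11,-0.07,-0.055],"yaw":0.36}
    - {"linear":[0.16,-0.07,-0.08],"yaw":0.52}

```text
t: 5.12
tool_pos: [0.4729, -0.0059, 0.1569]
orientation: [-0.911, 1.592, -1.58]
force: [1.1, -0.7, 0.1]
opening: 0.0086
```

Run:
```python
from h import *
h=-.663
rows([(-.0965,.1066,.15,h),(-.0965,.1066,.12,h),(-.0965,.1066,.09,h)])
```

```text
t 5.12 tcp tray [-44.7  80.1] z 156.9 F [ 1.1 -0.7  0.1] open 8.6
heading +x deg 150.1 q6 0.4 tilt 0.36
[0.0581 0.0067 0.0029] yaw 0.141
[0.0582 0.0367 0.003 ] yaw 0.141
[0.0583 0.0667 0.0032] yaw 0.141
```

Emit:
carry_out:
  increments:
    - {"linear":[0.04,0,0.002],"yaw":0.1}
    - {"linear":[0.058,0.008,0.003],"yaw":0.141}
    - {"linear":[0.058,0.03,0.003],"yaw":0.141}
    - {"linear":[0.058,0.05,0.003],"yaw":0.141}
    - {"linear":[0.058,0.063,0.003],"yaw":0.141}

```text
t: 5.75
tool_pos: [0.4456, -0.0573, 0.0928]
orientation: [-0.815, 1.689, -1.676]
force: [0.5, -0.6, -0.8]
opening: 0.0083
```

Run:
```python
from h import *
h=-.663
rows([(-.0965,.1066,.087,h)])
im=robot.read_camera('wrist');cv2.imwrite('pics/w7.png',im);collars('wrist',im)
```

```text
t 5.75 tcp tray [-96.3 107.1] z 92.8 F [ 0.5 -0.6 -0.8] open 8.3
heading +x deg 142.0 q6 0.42 tilt 0.39
[-0.0001  0.0058  0.0006] yaw -0.001
[ 85.5 134.9] [ 187  268 5484] [ 26.3 146.4]
[160.4  23.4] [  32   50 1029] [43.5 73.4]
[480.3  22.4] [  55   50 1708] [-59.2 -78.3]
[549.2  18.5] [ 28  50 590] [ -83.2 -143.9]
[508.4 210.2] [ 118  143 4362] [-166.3  -29.4]
[272.4 190.1] [  73   73 3174] [-65.8  83.1]
[412.3 259.3] [ 42  47 812] [-148.    43.1]
[250.  264.7] [ 32  53 797] [-91.1 118.7]
[293.7 265.2] [ 32  54 813] [-106.3   99.7]
[271.8 327.8] [  42   61 1624] [-131.8  135.2]
```

View pics/w7.png

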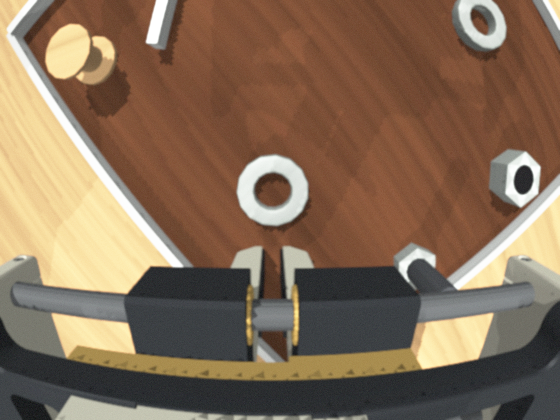

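Collar b is dead ahead at (272,190); the bolt (415,260) and nut (515,180) are clear. I'll plan the curved push.

```bash
cat >> h.py <<'E'
def bez(P0,P1,P2,n):
    P0,P1,P2=map(np.array,(P0,P1,P2));o=[]
    for t in np.linspace(0,1,n+1)[1:]:
        p=(1-t)**2*P0+2*t*(1-t)*P1+t*t*P2;v=2*(1-t)*(P1-P0)+2*t*(P2-P1)
        o.append((*p,np.arctan2(v[1],v[0])))
    return o
E
python3 - <<'E'
from h import *
B=bez((-.066,.083),(.038,0),(.085,0),13)
print(np.round(B,3))
push([(-.073,.0885,-.67)]+B[:4],d=.027)
E
```

```text
[[-0.05   0.071 -0.656]
 [-0.035  0.059 -0.635]
 [-0.021  0.049 -0.613]
 [-0.007  0.04  -0.587]
 [ 0.006  0.031 -0.557]
 [ 0.018  0.024 -0.522]
 [ 0.029  0.018 -0.482]
 [ 0.04   0.012 -0.434]
 [ 0.051  0.008 -0.377]
 [ 0.06   0.004 -0.308]
 [ 0.069  0.002 -0.225]
 [ 0.077  0.    -0.124]
 [ 0.085  0.     0.   ]]
t 5.8 tcp tray [-96. 108.] z 91.2 F [-1.   0.  -1.9] open 8.5
heading +x deg 142.0 q6 0.42 tilt 0.48
[-0.0031  0.0042  0.001 ] yaw 0.007
[-0.0319  0.0043  0.0015] yaw -0.008
[-0.0507  0.0043  0.0017] yaw -0.028
[-0.0683  0.0043  0.0016] yaw -0.051
[-0.0849  0.0044  0.0013] yaw -0.077
```

Emit:
carry_out:
  increments:
    - {"linear":[-0.007,0.004,0.001],"yaw":0}
    - {"linear":[-0.02,0.004,0.001],"yaw":0}
    - {"linear":[-0.034,0.004,0.0015],"yaw":-0.01}
    - {"linear":[-0.05,0.004,0.0016],"yaw":-0.03}
    - {"linear":[-0.066,0.004,0.0016],"yaw":-0.05}

```text
t: 6.42
tool_pos: [0.4879, -0.0051, 0.0877]
orientation: [-0.853, 1.655, -1.641]
force: [-0.5, -0.4, 0.8]
opening: 0.0081
```

Run:
```python
from h import *
im=robot.read_camera('wrist');cv2.imwrite('pics/w8.png',im);collars('wrist',im)
B=bez((-.021,.049),(.027,.005),(.08,0),9)
print(np.round(B,3))
push(B,d=.027)
```

```text
[170.5  82.7] [  50  165 3415] [65.4 50.9]
[535.2  53.6] [  60  128 1856] [ -30.2 -149.5]
[490.4 138.2] [  54   65 2382] [-56.1 -82. ]
[271.4 230.8] [  84  123 4880] [-28.2  53.5]
[497.4 306.9] [ 142  114 8400] [-165.9  -43. ]
[272.8 320.9] [  41   60 1327] [-74.2  84.8]
[[-0.01   0.04  -0.685]
 [ 0.001  0.031 -0.624]
 [ 0.012  0.024 -0.558]
 [ 0.023  0.018 -0.488]
 [ 0.034  0.012 -0.414]
 [ 0.045  0.008 -0.337]
 [ 0.057  0.004 -0.258]
 [ 0.068  0.002 -0.176]
 [ 0.08   0.    -0.094]]
t 6.47 tcp tray [-42.7  64.2] z 87.8 F [-0.7  1.   0.7] open 8.5
heading +x deg 145.0 q6 0.5 tilt 0.46
[-0.0137  0.0009 -0.0005] yaw 0.075
[-0.0273  0.0009  0.0017] yaw 0.013
[-0.0405  0.0009  0.0032] yaw -0.052
[-0.0534  0.001   0.004 ] yaw -0.122
[-0.0661  0.001   0.004 ] yaw -0.196
[-0.0784  0.0011  0.0032] yaw -0.273
[-0.0905  0.0011  0.0016] yaw -0.353
[-0.1023  0.0012 -0.001 ] yaw -0.434
[-0.1138  0.0012 -0.0044] yaw -0.516
```

View pics/w8.png

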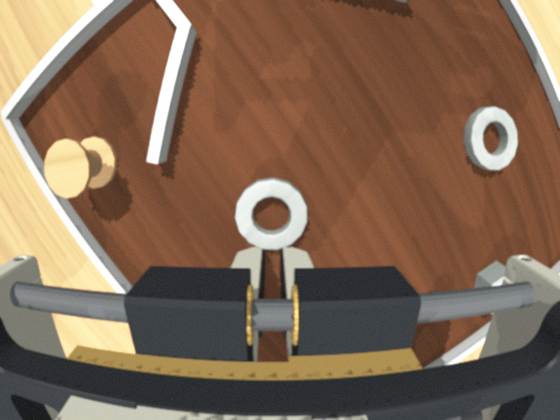

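Collar b is well cradled at (271,215), with the path past the wing (155,160) clear. Continuing.

Emit:
carry_out:
  increments:
    - {"linear":[-0.014,0.0008,0.0003],"yaw":0}
    - {"linear":[-0.028,0.0008,0.0015],"yaw":-0.03}
    - {"linear":[-0.041,0.0008,0.003],"yaw":-0.08}
    - {"linear":[-0.054,0.0008,0.004],"yaw":-0.14}
    - {"linear":[-0.066,0.0008,0.004],"yaw":-0.2}

```text
t: 7.1
tool_pos: [0.5308, 0.0483, 0.0871]
orientation: [-0.985, 1.513, -1.498]
force: [-0.6, -0.9, 0.4]
opening: 0.0082
```

Run:
```python
from h import *
im=robot.read_camera('wrist');cv2.imwrite('pics/w9.png',im);collars('wrist',im)
push([(.045,.007,-.33),(.057,.0035,-.24),(.068,.0015,-.15),(.079,0.0005,-.06),(.09,0,0)],d=.0275)
```

```text
[119.5 115.8] [  204   290 12750] [116.8  64.3]
[331.8  74.7] [ 177  150 4551] [ 89.5 -44.7]
[508.8 236.8] [  142   358 10594] [ -37.8 -123.3]
[271.2 230.6] [  83  122 4839] [27.3 14.7]
[464.9 274.1] [  53   35 1190] [-47.1 -84.9]
[272.3 315.4] [  43   27 1010] [-20.4  34.4]
[255.3 344.3] [  5  31 111] [-36.   52.4]
[288.7 342.4] [ 5 26 97] [-42.5  33. ]
t 7.15 tcp tray [10.7 21.9] z 87.3 F [0.3 0.7 0.2] open 8.0
heading +x deg 156.9 q6 0.4 tilt 0.48
[-0.01    0.0003  0.0022] yaw -0.073
[-0.0227  0.0004  0.0032] yaw -0.163
[-0.0341  0.0005  0.0031] yaw -0.253
[-0.0453  0.0005  0.0021] yaw -0.343
[-0.0562  0.0006 -0.0002] yaw -0.403
```

View pics/w9.png

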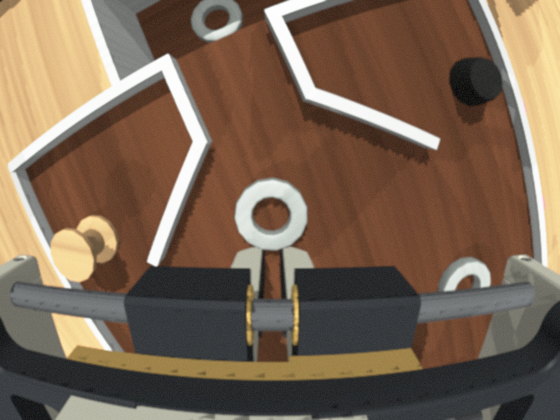

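Collar b is still centred in the fingers; the gate is ahead and collar a can be seen in the slot at (217,20).

Emit:
carry_out:
  increments:
    - {"linear":[-0.011,0.0004,0.0018],"yaw":-0.07}
    - {"linear":[-0.023,0.0004,0.003],"yaw":-0.16}
    - {"linear":[-0.034,0.0005,0.003],"yaw":-0.25}
    - {"linear":[-0.045,0.0005,0.002],"yaw":-0.34}
    - {"linear":[-0.054,0.0005,0.0004],"yaw":-0.4}

```text
t: 7.78
tool_pos: [0.5534, 0.099, 0.087]
orientation: [-1.203, 1.219, -1.206]
force: [-0.2, -0.2, -0.1]
opening: 0.0082
```

Run:
```python
from h import *
im=robot.read_camera('wrist');cv2.imwrite('pics/w10.png',im)
push([(.098,0,0),(.11,0,0),(.122,0,0),(.132,0,0),(.140,0,0)],d=.0275)
```

```text
t 7.83 tcp tray [61.5 -0. ] z 87.1 F [-0.2  0.8 -0. ] open 8.5
heading +x deg -179.9 q6 0.08 tilt 0.5
[-0.009   0.0002  0.    ] yaw 0.003
[-0.021   0.0002  0.    ] yaw 0.003
[-0.033   0.0003  0.0001] yaw 0.003
[-0.043   0.0004  0.0001] yaw 0.003
[-0.051   0.0005  0.0001] yaw 0.003
```

View pics/w10.png

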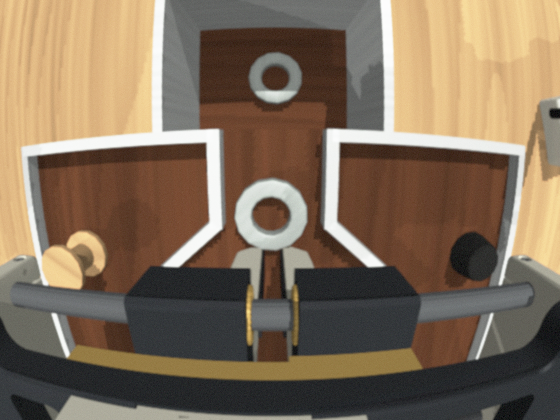

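Collar b is centred in the gate at (271,215), with the walls at columns 222 and 325. Pushing straight.

Emit:
carry_out:
  increments:
    - {"linear":[-0.012,0.0002,0.0005],"yaw":0}
    - {"linear":[-0.024,0.0002,0.0005],"yaw":0}
    - {"linear":[-0.035,0.0003,0.0005],"yaw":0}
    - {"linear":[-0.045,0.0003,0.0005],"yaw":0}
    - {"linear":[-0.052,0.0003,0.0005],"yaw":0}

```text
t: 8.45
tool_pos: [0.5541, 0.1527, 0.0873]
orientation: [-1.204, 1.217, -1.203]
force: [-0.0, -0.7, 0.1]
opening: 0.0085
```

Emit:
carry_out:
  increments:
    - {"linear":[-0.002,0,0],"yaw":0}
    - {"linear":[-0.003,0,0],"yaw":0}

```text
t: 8.7
tool_pos: [0.5542, 0.1558, 0.0873]
orientation: [-1.204, 1.217, -1.203]
force: [0.5, 0.4, -0.6]
opening: 0.0085
```

Run:
```python
from h import *
im=robot.read_camera('wrist');cv2.imwrite('pics/w11.png',im)
h=.663
rows([(.110,0,.15,0),(-.0885,-.1066,.15,h),(-.0885,-.1066,.09,h)])
```

```text
t 8.75 tcp tray [117.3  -0.3] z 87.3 F [ 0.6 -1.1 -0.1] open 8.3
heading +x deg -179.8 q6 0.18 tilt 0.5
[ 0.0068 -0.0628 -0.0006] yaw 0.003
[ 0.2056 -0.0647  0.1055] yaw -0.66
[ 0.2061 -0.0047  0.1056] yaw -0.66
```

View pics/w11.png

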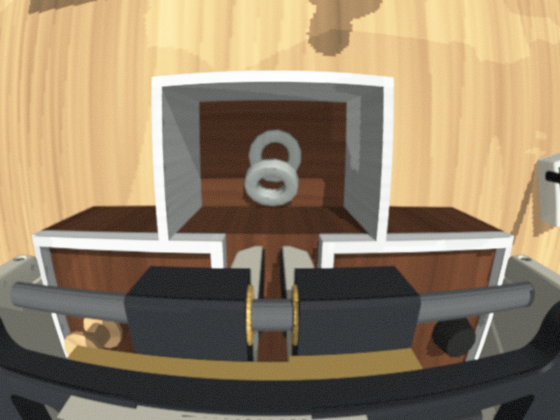

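Collar b is in the slot with collar a, at (272,183). Now collar c.

Emit:
carry_out:
  increments:
    - {"linear":[0.002,-0.03,0],"yaw":0}
    - {"linear":[0.01,-0.066,0.003],"yaw":-0.05}
    - {"linear":[0.06,-0.072,0.03],"yaw":-0.2}
    - {"linear":[0.11,-0.072,0.055],"yaw":-0.36}
    - {"linear":[0.16,-0.072,0.08],"yaw":-0.52}

```text
t: 9.38
tool_pos: [0.6347, -0.0069, 0.1581]
orientation: [-1.406, 0.82, -0.81]
force: [0.3, 0.6, 0.2]
opening: 0.0084
```

Run:
```python
from h import *
h=.70
rows([(-.088,-.1084,.15,h),(-.088,-.1084,.12,h),(-.088,-.1084,.092,h)])
```

```text
t 9.38 tcp tray [-44.8 -81.8] z 158.1 F [0.3 0.6 0.2] open 8.4
heading +x deg -149.7 q6 -0.62 tilt 0.48
[0.0508 0.0077 0.0012] yaw -0.172
[0.051  0.0377 0.0012] yaw -0.172
[0.0512 0.0657 0.0011] yaw -0.172
```

Emit:
carry_out:
  increments:
    - {"linear":[0.035,0,0.001],"yaw":-0.1}
    - {"linear":[0.051,0.008,0.001],"yaw":-0.172}
    - {"linear":[0.051,0.03,0.001],"yaw":-0.172}
    - {"linear":[0.051,0.05,0.001],"yaw":-0.172}
    - {"linear":[0.051,0.064,0.001],"yaw":-0.172}

```text
t: 10.0
tool_pos: [0.6593, -0.0489, 0.091]
orientation: [-1.455, 0.69, -0.676]
force: [-0.5, 0.7, -0.3]
opening: 0.0086
```

Run:
```python
from h import *
im=robot.read_camera('wrist');cv2.imwrite('pics/w12.png',im);collars('wrist',im)
B=bez((-.0565,-.082),(.038,0),(.085,0),13)
push([(-.0645,-.0888,.70)]+B[:4],d=.0275)
```

```text
[4.7 8.2] [ 15  25 204] [-73.3 143.9]
[382.7  31.9] [  34   67 1411] [ 46.6 -69. ]
[467.4 132.7] [ 183  268 5921] [  41.6 -142.4]
[273.5 195.2] [  74   72 3219] [-58.5 -82.2]
[ 32.7 186.3] [ 35  44 828] [-149.7   38.5]
[ 42.9 251. ] [  98   83 1951] [-182.4   10.8]
[122.1 264.1] [  58   50 1417] [-147.   -39.9]
[250.  263.7] [ 33  53 745] [-95.8 -96.9]
[294.1 264.4] [ 33  53 774] [ -80.5 -115.6]
[265.3 321.5] [ 42  59 911] [-119.2 -127.2]
[279.8 350.8] [ 31  32 440] [-130.5 -148.4]
t 10.05 tcp tray [ -86.6 -105.7] z 89.2 F [-1.  -0.9 -1.5] open 8.3
heading +x deg -139.9 q6 -0.85 tilt 0.67
[-0.0003  0.0022  0.0013] yaw 0.001
[-0.0295  0.0026  0.001 ] yaw 0.006
[-0.0472  0.0028  0.0007] yaw 0.028
[-0.0638  0.003   0.0006] yaw 0.054
[-0.0794  0.0031  0.0009] yaw 0.083
```

View pics/w12.png

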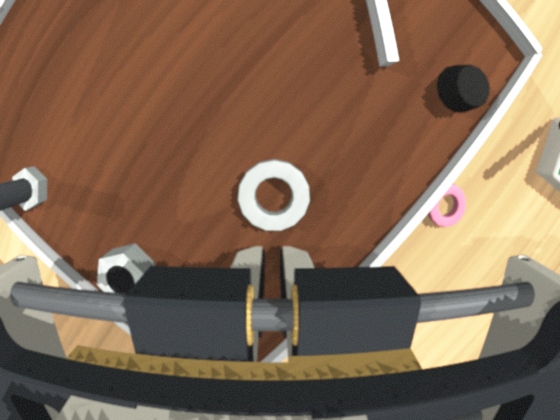

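Collar c is straight ahead at (273,195). The nut and foot are clear.

Emit:
carry_out:
  increments:
    - {"linear":[-0.006,0.002,0.001],"yaw":0}
    - {"linear":[-0.019,0.0025,0.001],"yaw":0}
    - {"linear":[-0.033,0.0025,0.001],"yaw":0.01}
    - {"linear":[-0.048,0.0028,0.0008],"yaw":0.03}
    - {"linear":[-0.063,0.003,0.0008],"yaw":0.05}

```text
t: 10.68
tool_pos: [0.6184, 0.0011, 0.0876]
orientation: [-1.442, 0.73, -0.715]
force: [-0.5, -1.0, -0.0]
opening: 0.0086
```

Run:
```python
from h import *
im=robot.read_camera('wrist');cv2.imwrite('pics/w13.png',im);collars('wrist',im)
B=bez((-.018,-.049),(.027,-.006),(.08,0),9)
print(np.round(B,3))
push(B,d=.0275)
```

```text
[20.2 37.6] [  51   93 1362] [-18.9 149.1]
[153.5   2.4] [ 47   9 218] [40.2 73.2]
[443.  114.4] [  194   294 11210] [ 86.2 -87.7]
[272.6 230.8] [  83  122 4776] [-21.3 -53.1]
[ 47.  307.2] [ 127  103 6631] [-163.1   37.8]
[266.2 320.2] [ 42  59 981] [-67.1 -83.2]
[288.7 342.3] [ 5 26 98] [ -71.9 -103.8]
[[-0.008 -0.04   0.703]
 [ 0.002 -0.032  0.639]
 [ 0.013 -0.024  0.572]
 [ 0.024 -0.018  0.5  ]
 [ 0.034 -0.013  0.426]
 [ 0.046 -0.008  0.349]
 [ 0.057 -0.004  0.271]
 [ 0.068 -0.002  0.192]
 [ 0.08   0.     0.113]]
t 10.72 tcp tray [-35.5 -64.3] z 87.3 F [ 0.4  0.4 -0.2] open 8.3
heading +x deg -142.8 q6 -0.73 tilt 0.71
[-0.0093  0.0004 -0.0013] yaw -0.054
[-0.0224  0.0005 -0.0033] yaw 0.01
[-0.0352  0.0007 -0.0046] yaw 0.077
[-0.0478  0.0009 -0.0052] yaw 0.149
[-0.0601  0.001  -0.0049] yaw 0.223
[-0.0723  0.0012 -0.0039] yaw 0.3
[-0.0842  0.0013 -0.002 ] yaw 0.378
[-0.0958  0.0015  0.0008] yaw 0.457
[-0.1072  0.0016  0.0046] yaw 0.536
```

View pics/w13.png

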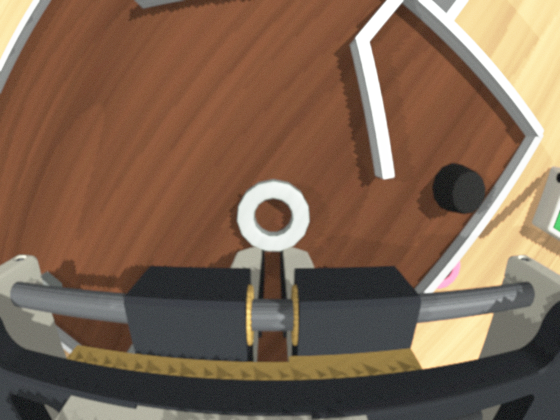

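Collar c is cradled at (273,216) and clear of the wing (385,178). Continuing.

Emit:
carry_out:
  increments:
    - {"linear":[-0.012,0.0004,-0.001],"yaw":0.0}
    - {"linear":[-0.025,0.0005,-0.0025],"yaw":0.03}
    - {"linear":[-0.038,0.0007,-0.004],"yaw":0.09}
    - {"linear":[-0.05,0.0009,-0.005],"yaw":0.16}
    - {"linear":[-0.062,0.001,-0.005],"yaw":0.23}

```text
t: 11.35
tool_pos: [0.5756, 0.0496, 0.0871]
orientation: [-1.372, 0.91, -0.891]
force: [0.3, -0.9, 0.2]
opening: 0.0082
```

Run:
```python
from h import *
im=robot.read_camera('wrist');cv2.imwrite('pics/w14.png',im);collars('wrist',im)
push([(.048,-.0065,.32),(.059,-.0035,.23),(.070,-.0015,.14),(.081,-0.0005,.06),(.09,0,0)],d=.0275)
```

```text
[ 37.3 234.9] [ 126  358 9234] [-36.3 122.4]
[215.9  73.2] [ 177  153 4877] [92.1 44.4]
[427.5 117.9] [  205   289 13044] [118.7 -64.8]
[272.4 230.3] [  83  120 4690] [ 29.2 -14. ]
[266.2 320.3] [ 37  60 794] [-22.6 -32.8]
[140.1 412.6] [ 266   25 2591] [-149.1   19.7]
[349.3 417.8] [ 49   5 138] [ -82.  -125.2]
t 11.4 tcp tray [ 12.5 -21.5] z 86.9 F [-0.1  0.7  0.3] open 8.8
heading +x deg -156.3 q6 -0.42 tilt 0.77
[-0.0112  0.0001 -0.002 ] yaw 0.094
[-0.0228  0.0002 -0.0028] yaw 0.184
[-0.0342  0.0004 -0.0026] yaw 0.274
[-0.0454  0.0005 -0.0012] yaw 0.354
[-0.0544  0.0006  0.0004] yaw 0.414
```

View pics/w14.png

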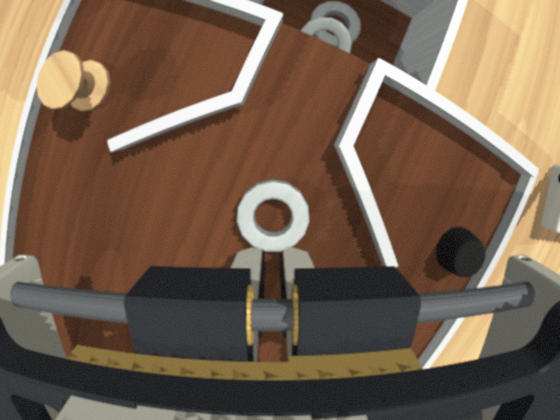

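Collar c is still centred at (272,216), and the other two are in the slot at the top of the picture. I'll swing into the gate.

Emit:
carry_out:
  increments:
    - {"linear":[-0.011,0.0001,-0.0018],"yaw":0.08}
    - {"linear":[-0.023,0.0002,-0.0028],"yaw":0.18}
    - {"linear":[-0.034,0.0004,-0.0026],"yaw":0.27}
    - {"linear":[-0.045,0.0005,-0.0013],"yaw":0.35}
    - {"linear":[-0.053,0.0005,0],"yaw":0.41}

```text
t: 12.02
tool_pos: [0.5534, 0.0998, 0.0871]
orientation: [-1.207, 1.222, -1.199]
force: [0.3, -0.9, -0.6]
opening: 0.0085
```

Run:
```python
from h import *
im=robot.read_camera('wrist');cv2.imwrite('pics/w15.png',im)
push([(.098,0,0),(.11,0,0),(.122,0,0),(.132,0,0),(.140,0,0)],d=.0275)
```

```text
t 12.07 tcp tray [62.2  0.3] z 87.1 F [-0.1  0.6 -0.5] open 8.3
heading +x deg -180.0 q6 0.08 tilt 0.8
[-0.0083  0.0002  0.0003] yaw 0.0
[-0.0203  0.0003  0.0003] yaw 0.0
[-0.0323  0.0004  0.0003] yaw 0.0
[-0.0423  0.0005  0.0003] yaw 0.0
[-0.0503  0.0006  0.0003] yaw 0.0
```

View pics/w15.png

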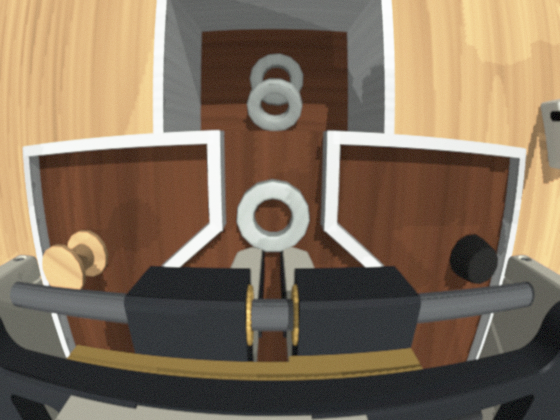

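Collar c is centred in the entrance at (272,216), and the first two lie in the slot ahead.

Emit:
carry_out:
  increments:
    - {"linear":[-0.012,0.0002,0.0007],"yaw":0}
    - {"linear":[-0.024,0.0003,0.0007],"yaw":0}
    - {"linear":[-0.035,0.0003,0.0007],"yaw":0}
    - {"linear":[-0.045,0.0004,0.0007],"yaw":0}
    - {"linear":[-0.051,0.0004,0.0007],"yaw":0}

```text
t: 12.7
tool_pos: [0.5542, 0.1524, 0.0872]
orientation: [-1.206, 1.224, -1.2]
force: [0.9, -0.0, 0.1]
opening: 0.0081
```

Emit:
carry_out:
  increments:
    - {"linear":[-0.002,0,0],"yaw":0}
    - {"linear":[-0.004,0,0],"yaw":0}
    - {"linear":[-0.004,0,0],"yaw":0}

```text
t: 13.08
tool_pos: [0.5542, 0.1563, 0.0873]
orientation: [-1.206, 1.224, -1.2]
force: [0.1, -0.0, 0.0]
opening: 0.0085
```

Run:
```python
from h import *
im=robot.read_camera('wrist');cv2.imwrite('pics/w16.png',im)
rows([(.110,0,.15,0),(0,0,.2,0)])
```

```text
t 13.12 tcp tray [117.8  -0.4] z 87.3 F [ 0.3 -0.7  0. ] open 8.6
heading +x deg -179.9 q6 0.18 tilt 0.79
[ 0.0071 -0.0628 -0.001 ] yaw 0.001
[ 0.1166 -0.114  -0.0015] yaw 0.001
```

View pics/w16.png

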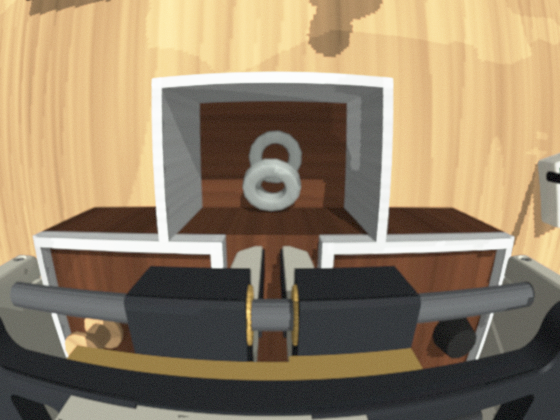

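The third collar has left the deck and seems to lie on the second. I'll lift clear and check.

Emit:
carry_out:
  increments:
    - {"linear":[0.003,-0.03,0],"yaw":0}
    - {"linear":[0.01,-0.065,-0.001],"yaw":0}
    - {"linear":[0.03,-0.1,-0.001],"yaw":0}
    - {"linear":[0.06,-0.13,-0.001],"yaw":0}
    - {"linear":[0.09,-0.15,-0.001],"yaw":0}

```text
t: 13.75
tool_pos: [0.5546, 0.0636, 0.2383]
orientation: [-1.204, 1.222, -1.201]
force: [0.5, -0.0, -0.9]
opening: 0.0084
```

Emit:
carry_out:
  increments:
    - {"linear":[0.03,-0.01,0],"yaw":0}
    - {"linear":[0.06,-0.02,0],"yaw":0}
    - {"linear":[0.06,-0.02,0],"yaw":0}

```text
t: 14.12
tool_pos: [0.555, 0.0013, 0.2588]
orientation: [-1.202, 1.223, -1.205]
force: [-0.3, 1.0, 0.6]
opening: 0.008
```

Run:
```python
from h import *
im=robot.read_camera('wrist');cv2.imwrite('pics/w17.png',im)
im=robot.read_camera('scene')[140:275,200:380];cv2.imwrite('pics/s17.png',cv2.resize(im,None,fx=4.4,fy=4.4,interpolation=2))
print(robot.read_state()['tool_pos'],robot.read_state()['force'])
```

```text
[0.55440553 0.00338244 0.2574715 ] [ 0.11171964 -0.29340708 -0.06617903]
```

View pics/w17.png

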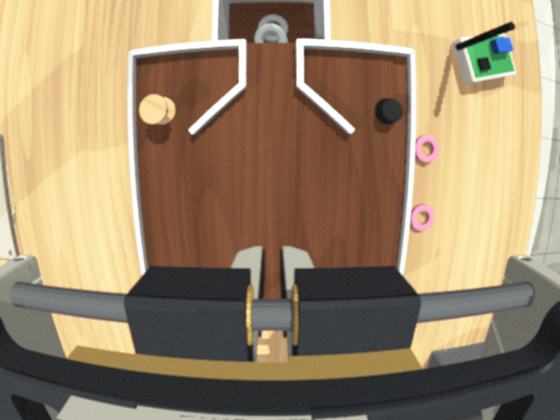

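View pics/s17.png

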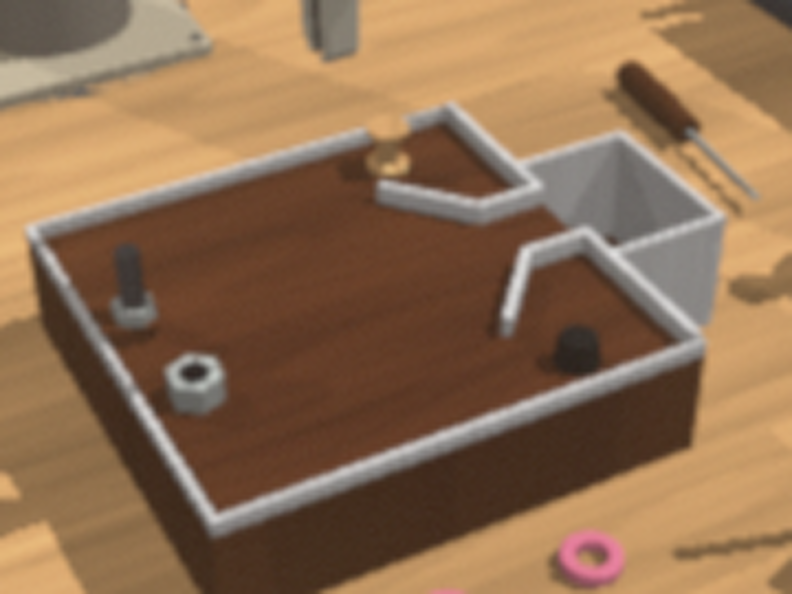

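The deck is empty of collars and the bolt, nut, spool and foot are where they were. I'll take one last look into the slot from above.

Run:
```python
from h import *
im=robot.read_camera('top')[180:260,180:300];cv2.imwrite('pics/t18.png',cv2.resize(im,None,fx=6,fy=6,interpolation=2))
```

```text
(no output)
```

View pics/t18.png

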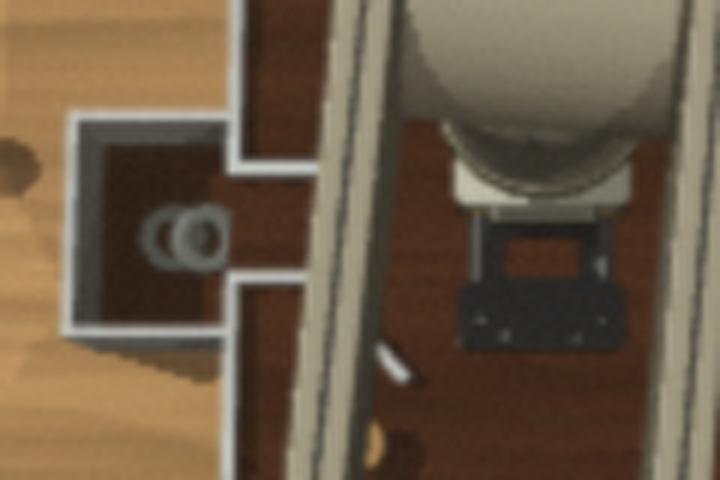

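The collars are piled at rest in the slot, around (185,237), with collar c on top of b, and the gate is empty. Handing in.

```bash
python3 -c "
from plant import robot
print(robot.close_job())"
```

```text
the job is handed in; nothing more can be done
None
```

I swept collar a, then b, then c across the deck with the nearly closed fingertips. Each one dropped into the slot before the next entered the gate, nothing was lifted, and the job was handed in at about 14 s.

- **Deck and gate:** the last pictures show both empty, with the bolt, nut, spool and foot where they stood. The arm is raised clear and touching nothing.
- **Slot:** the collars lie in a pile, c apparently on top of b and b partly over a. I counted the third by its having left the deck and the pile having grown. The pictures don't show three separate outlines.
- **Forces:** the readings I took, between moves, stayed within about 2 N.
- **Measurements:** the top and wrist cameras disagreed by about 2 mm, which is within the calibration tolerance. No check failed.

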